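Set the gap light and hold the square in the inlet block's corner

TASK

Check that the inlet block stands square on its base plate. First turn the lamp control's dial clockwise until its pointer stands on the one long mark of the scale; then pick up the engineer's square from the bench and press it into the corner of plate and block, its stock flat on the plate and its upright back edge against the middle of the block's face, until both faces touch. Finish while still holding the square there, pressed square into the corner, and leave the other things on the bench where they are.

Things in the scene. Friction and masses are not known exactly. Their poses are not given: they have to be found in the camera images.
- square: engineer's square, 0.3 to 0.6 kg, an L standing on its stock. Origin: the heel (outer corner of the L), mid-thickness, on the underside; +x along the stock away from the heel, +z up. Dark steel stock: x 0 to 90, y -13 to 13, z 0 to 22 mm. Bright steel blade: x 0 to 30, y -4 to 4, z 22 to 120 mm; grip it across its 8 mm. Its back edge and the stock's end (plane x = 0) go against the block
- block: aluminium inlet block fixed rigidly on the plate: x -50 to 0, y -30 to 30, z 0 to 80 mm, pipe stubs on its top (to z = 90) and back. Origin: middle of the inner corner line, where its upright front face meets the plate's top; +x points out of that face along the free part of the plate, +z up. When the job is done the square's frame coincides with this one
- base_plate: aluminium base plate bolted to the bench, 20 mm thick. Origin on its underside; it covers x -65 to 135, y -90 to 90 mm; axes parallel to the block's. A black light bar (130 by 16 mm, 30 mm high) is fixed on it along the edge y = -80 mm
- lamp_control: white lamp control box fixed to the bench, 120 by 120 mm, 40 mm high, origin under its centre. On its top, round the dial, 13 dark marks 0.4 rad apart, 30 to 38 mm from the axis; the fifth clockwise is the long one (30 to 54 mm, thicker) and lies 0.756 rad counter-clockwise, from above, from the box's +x axis
- dial_knob (a joint): dial angle in rad, grows as the dial is turned clockwise seen from above; 0 on the first mark, 1.6 on the long mark, range 0 to 4.8; stays where it is left (light friction, 0.03 N m)
- dial_grip (a point): point on the dial's axis in its bar grip, 60 mm above the bench. Bar: 46 mm long, 12 mm thick, 48 to 72 mm above the bench, on a disc of 26 mm radius. The point turns with the dial: +x along the bar to the end with the white pointer line, z up
- vblock: bystander: steel vee block, 50 by 50 mm, 48 mm high, origin under its centre
- nut: bystander: brass knurled nut, 36 mm across, 28 mm high, origin under its centre
- jar: bystander: amber jar, 48 mm across, 65 mm high, origin under its centre
- screwdriver: bystander: screwdriver lying down, 190 mm long along its x

How it is judged:
By the outcome, as a careful person would: the job done as asked, in the order asked, and still so for the second after the job is handed in, while the arm keeps its last pose, push and grip.
It also fails if it takes over 54 s, if anything falls off the work surface, if the arm or the gripper's body presses on something with over 40 N, if the wrist force passes 120 N, or if a joint passes its speed limit or range.

ROBOT

A 6-joint arm with a two-finger parallel gripper is mounted at the origin on the work surface. World frame = base frame: x ahead of the robot, y to its left, z up, the work surface at z = 0. Lengths are in m, angles in rad, forces in N, time in s.
With the tool pointing down it reaches from about 0.3 to 0.75 m from the base axis. Payload 8.5 kg.
Tool frame: the origin (TCP) lies at the centre of the arm's flange, where the gripper is bolted on; the fingertips stand 173 mm ahead of it and the grasp point (between the pads) lies 155 mm ahead of it; z points along the fingers, y is the line along which they close (so a half turn about z gives the same grasp; the last joint's range is limited). The gripper opens to 85 mm and grips with 20 to 120 N. Pads are 22 mm wide; open, the fingers measure 114 mm over their backs; the gripper's body (76 mm by 85 mm) begins 54 mm behind the grasp point. The pads swing forward as they close: fully open they stand 13 mm farther back than shut.
Start: joints at [0.922, 0.381, 1.297, -0, 1.464, -0.215], TCP at [0.231, 0.499, 0.405] pointing down, gripper open.
Joint ranges: [-3.11, 3.11], [-0.89, 2.33], [0.22, 2.48], [-1.42, 4.56], [0.17, 2.85], [-2.88, 2.88]. Speed limits (rad/s): [2.39, 2.39, 3.14, 3.14, 3.14, 3.14].

INTERFACE

Orientations are given as a unit quaternion [w, x, y, z].
In Python, from station import manip gives the robot as it stands. The module is installed in compiled form; this text tells all that it offers.
- The arm moves only by the tool play_rows, never from a script. Its argument "increments" is a list of rows, each an object with "linear": the shift along the tool's x, y, z in m, a list of three; "spin": the turn about the tool's z in rad. In form: [{"linear": [tx, ty, tz], "spin": spin}, ...]. A call has exactly 5 rows; each row shifts and turns the commanded pose from where the row before left it, along the tool's axes as they then stand; what a row does not reach is not made up. A row lasts 1/12 s, in which the tool goes at most 41.7 mm and 7.16 degrees, less where a joint would pass 70% of its speed; a pose out of reach is approached as far as the arm can. A call with a gripper value outside its range is refused whole. "hand" is the opening, from 0 (shut) to 1 (fully open), set as the call begins (left out, the last holds). The fingers move at their own pace and stop on an object; "force" is the grip in N (left out, the last holds). Time passes only in rows, so rows that do not move let the fingers close, or fill a call up. It gives the time, the measured TCP pose, the force, the opening and the grip force at its end, in the units of the state.
- manip.sense(): the state, without advancing time (a new reading comes with each control period).
- manip.capture(name): name is "scene" or "top" or "wrist"; returns the picture (400x640x3 uint8, red, green, blue); there is no depth.
- manip.camera_model(name): a dict with "camera_matrix" (3x3 intrinsics, pixels), "T" (4x4, takes a point from camera to world coordinates). Camera axes: x right, y up, looking along -z (the intrinsics and any distortion apply to the point x, -y, -z); pixel columns grow to the right and rows downward; lengths in m; the calibration is good to about 2 mm. A picture is of the moment at which its call begins: read the wrist's pose just before it. camera_model takes no time and is no camera call; for the wrist camera it gives the pose at the moment of the call.
- manip.hand_in(): hands the job in; it is judged then, once.
The state is a dict: "t": time; "joint_positions": joint angles; "joint_vel": joint speeds; "joint_efforts": joint torques, N m; "position": TCP position; "orientation": TCP orientation; "ft_force": force on the tool from outside, world axes, zero at the start; "wrist_torque": the same for the moment, N m; "gripper_width": finger opening in m; "grip_force": force on a finger pad.
Only numpy, scipy, OpenCV 4.12 (cv2) and the standard library are available. Lean on these libraries where they do the work, as an engineer would, in place of code of your own. Each camera call takes 0.05 s, during which the arm holds its last target. There are 200 camera calls.

## Working session

There is one attempt and no reset: what is moved stays moved. The work goes in short steps, Python scripts to look and compute and a tool call to move; the robot and the scene stay as the last step left them, time stands still between calls to the robot, and variables do not carry over. Pictures are saved under pics/ and viewed, at most 10 in all, crops included, and the job is handed in when it is done.

Besides the shell and the picture viewer there is one more tool, called after "Emit:" as name(argument=value, ...), one argument or row to a line, values as JSON. play_rows: Moves the arm, as the interface text tells. Its arguments: {"type":"object","properties":{"increments":{"type":"array"},"hand":{"type":"number"},"force":{"type":"number"}},"required":["increments"]}

```bash
mkdir -p pics; cat > h.py <<'E'
import numpy as np, cv2
from station import manip
from scipy.spatial.transform import Rotation as R
def save(cam,fn):
    m=manip.camera_model(cam); im=manip.capture(cam)
    cv2.imwrite('pics/'+fn+'.png',im[:,:,::-1]); np.savez('pics/'+fn+'.npz',K=m['camera_matrix'],T=m['T']); return m
def load(fn):
    d=np.load('pics/'+fn+'.npz'); return d['K'],d['T']
def px2w(fn,u,v,z):
    K,T=load(fn); r=np.linalg.inv(K)@[u,v,1]; d=T[:3,:3]@[r[0],-r[1],-r[2]]; o=T[:3,3]
    return o+d*(z-o[2])/d[2]
def w2px(fn,p):
    K,T=load(fn); c=T[:3,:3].T@(np.array(p)-T[:3,3]); q=K@[c[0],-c[1],-c[2]]; return q[:2]/q[2]
def crop(fn,u0,v0,u1,v1,s,out):
    im=cv2.imread('pics/'+fn+'.png')[v0:v1,u0:u1]; cv2.imwrite('pics/'+out+'.png',cv2.resize(im,None,fx=s,fy=s,interpolation=cv2.INTER_CUBIC))
E
python3 - <<'E'
from h import *
for c in('top','scene'):
    m=save(c,c+'0'); print({k:(np.round(v,3).tolist() if not isinstance(v,str) else v) for k,v in m.items()})
s=manip.sense(); print(s)
a=cv2.imread('pics/top0.png');
E
```

```text
{'camera_matrix': [[428.595, 0.0, 317.783], [0.0, 428.595, 196.758], [0.0, 0.0, 1.0]], 'T': [[-0.014, 0.991, -0.134, 0.484], [-1.0, -0.015, -0.008, -0.032], [-0.01, 0.134, 0.991, 1.146], [0.0, 0.0, 0.0, 1.0]]}
{'camera_matrix': [[451.577, 0.0, 315.248], [0.0, 451.577, 203.183], [0.0, 0.0, 1.0]], 'T': [[-0.15, -0.541, 0.828, 1.416], [0.989, -0.073, 0.131, 0.101], [-0.01, 0.838, 0.546, 0.589], [0.0, 0.0, 0.0, 1.0]]}
{'t': 0.1, 'joint_positions': array([ 9.21679248e-01,  3.81115425e-01,  1.29817129e+00,  7.33890313e-06,
        1.46363957e+00, -2.15310395e-01]), 'joint_vel': array([-0.00067745, -0.00172936, -0.00261097,  0.00090494, -0.00010769,
       -0.00110611]), 'joint_efforts': array([ 3.76102413e-03, -4.49215078e+01, -2.31657404e+01, -1.82357580e-04,
        3.63338258e-03, -7.12020915e-05]), 'position': array([0.2311558 , 0.4990104 , 0.40418508]), 'orientation': array([-2.82631041e-04,  2.15206899e-01,  9.76568250e-01, -6.03970443e-04]), 'ft_force': array([ 0.1269406 , -0.52716062,  0.11713964]), 'wrist_torque': array([-0.01251904, -0.00379856,  0.03995577]), 'grip_force': 0.0, 'gripper_width': 0.08541530106315659}
```

View pics/top0.png

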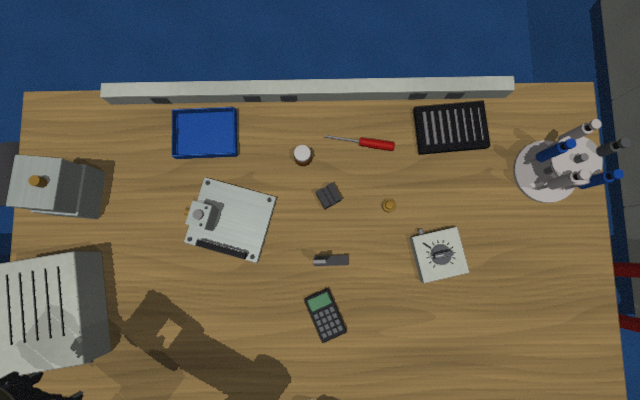

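View pics/scene0.png

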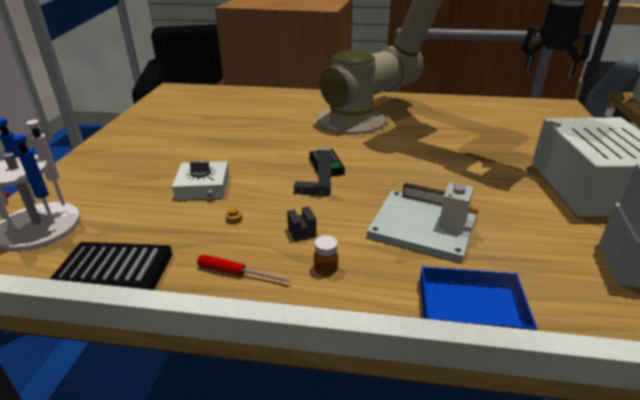

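The top view shows the dial at (441,254), the square at (331,260) with its blade/heel on the left, and the plate at (231,220) with its block at (203,215). Next I'll enlarge these three areas.

```bash
python3 - <<'E'
from h import *
a=cv2.imread('pics/top0.png')
f=lambda u,v,w,h,s:cv2.resize(a[v:v+h,u:u+w],None,fx=s,fy=s,interpolation=cv2.INTER_CUBIC)
# dial 400..480,215..295 x5 (400x400); square 300..360,235..285 ; plate 175..285,170..270
A=f(400,218,80,75,5);B=f(300,235,80,45,5);C=f(178,172,104,96,5)[:, :400]
out=np.zeros((600,800,3),np.uint8); out[:375,:400]=A; out[375:600,:400]=B; C=f(178,172,100,96,4); out[:384,400:800]=C
cv2.imwrite('pics/c1.png',out)
for n,u,v,z in[('dial',441,254,.06),('square',331,260,.02),('blade',320,261,.1),('plate',231,220,.02)]: print(n,px2w('top0',u,v,z).round(3))
E
```

```text
dial [ 0.482 -0.33   0.06 ]
square [ 0.47  -0.055  0.02 ]
blade [ 0.469 -0.027  0.1  ]
plate [0.578 0.206 0.02 ]
```

View pics/c1.png

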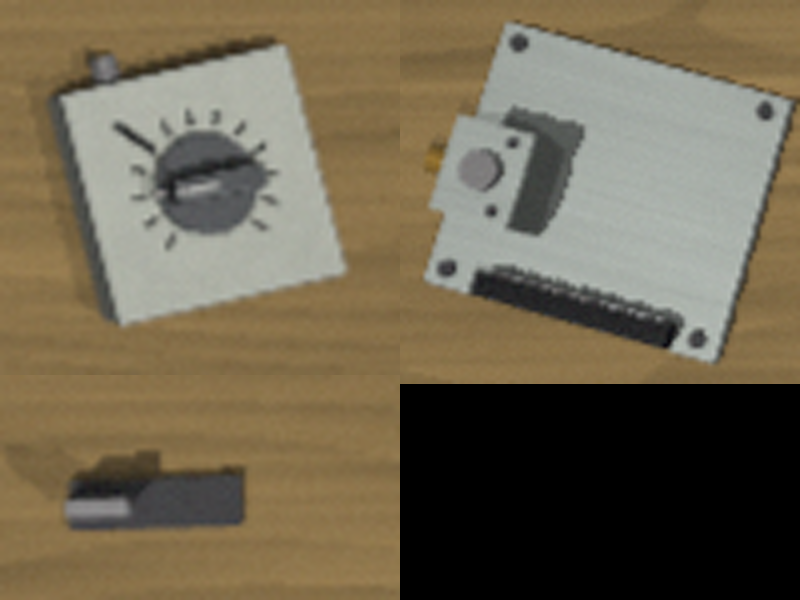

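The enlarged crop puts the dial axis at about (441,254.5). The bar lies left–right, with the pointer probably on the left, a little counter-clockwise of the long mark at (424–430,243–248). The block face is at about (207,213), and the square's stock points right. Next I'll check the wrist camera's geometry.

```bash
cat >> h.py <<'E'
def pose():
    s=manip.sense(); q=s['orientation']; return s['position'],R.from_quat([q[1],q[2],q[3],q[0]]).as_matrix(),s
def go(target,yaw=None):
    p,M,s=pose(); print('t',round(s['t'],2),'p',p.round(4),'yaw_y',round(np.degrees(np.arctan2(M[1,1],M[0,1])),2),'tool shift',(M.T@(np.array(target)-p)).round(4))
    if yaw is not None: print('spin cw',round(-((yaw-np.degrees(np.arctan2(M[1,1],M[0,1]))+90)%180-90)*np.pi/180,4))
E
python3 - <<'E'
from h import *
p,M,s=pose(); m=manip.camera_model('wrist'); T=m['T']
print(np.array(m['camera_matrix']).round(1), (M.T@T[:3,:3]).round(3),(M.T@(T[:3,3]-p)).round(4))
go([.482,-.33,.404],15.5)
E
```

```text
[[343.6   0.  317.5]
 [  0.  343.6 199.7]
 [  0.    0.    1. ]] [[-0.     0.956  0.293]
 [ 1.     0.     0.001]
 [ 0.001  0.293 -0.956]] [ 0.0755 -0.0001  0.0314]
t 0.1 p [0.2312 0.499  0.4042] yaw_y 65.14 tool shift [-0.5761 -0.6468  0.0009]
spin cw 0.8665
```

Emit:
play_rows(
  increments=[
    {"linear": [-0.023,-0.0259,0],"spin": 0},
    {"linear": [-0.023,-0.0259,0],"spin": 0},
    {"linear": [-0.023,-0.0259,0],"spin": 0},
    {"linear": [-0.023,-0.0259,0],"spin": 0},
    {"linear": [-0.023,-0.0259,0],"spin": 0},
  ],
)

```text
t: 0.52
position: [0.281, 0.3317, 0.4044]
orientation: [-0.0, 0.215, 0.977, -0.0]
ft_force: [1.2, 0.2, 0.2]
gripper_width: 0.0854
grip_force: 0.0
```

Emit:
play_rows(
  increments=[
    {"linear": [-0.023,-0.0259,0],"spin": 0},
    {"linear": [-0.023,-0.0259,0],"spin": 0},
    {"linear": [-0.023,-0.0259,0],"spin": 0},
    {"linear": [-0.023,-0.0259,0],"spin": 0},
    {"linear": [-0.023,-0.0259,0],"spin": 0},
  ],
)

```text
t: 0.93
position: [0.3309, 0.1658, 0.4047]
orientation: [-0.0, 0.215, 0.977, -0.0]
ft_force: [1.4, 0.2, -0.4]
gripper_width: 0.0855
grip_force: 0.0
```

Emit:
play_rows(
  increments=[
    {"linear": [-0.023,-0.0259,0],"spin": 0},
    {"linear": [-0.023,-0.0259,0],"spin": 0},
    {"linear": [-0.023,-0.0259,0],"spin": 0},
    {"linear": [-0.023,-0.0259,0],"spin": 0},
    {"linear": [-0.023,-0.0259,0],"spin": 0},
  ],
)

```text
t: 1.35
position: [0.3809, -0.0002, 0.4047]
orientation: [-0.0, 0.215, 0.977, 0.0]
ft_force: [1.0, 0.0, 0.3]
gripper_width: 0.0854
grip_force: 0.0
```

Emit:
play_rows(
  increments=[
    {"linear": [-0.023,-0.0259,0],"spin": 0},
    {"linear": [-0.023,-0.0259,0],"spin": 0},
    {"linear": [-0.023,-0.0259,0],"spin": 0},
    {"linear": [-0.023,-0.0259,0],"spin": 0},
    {"linear": [-0.023,-0.0259,0],"spin": 0},
  ],
)

```text
t: 1.77
position: [0.4309, -0.1661, 0.4045]
orientation: [-0.0, 0.215, 0.977, 0.0]
ft_force: [1.3, 1.4, -0.2]
gripper_width: 0.0854
grip_force: 0.0
```

Emit:
play_rows(
  increments=[
    {"linear": [-0.023,-0.0259,0],"spin": 0},
    {"linear": [-0.023,-0.0259,0],"spin": 0},
    {"linear": [-0.023,-0.0259,0],"spin": 0},
    {"linear": [-0.023,-0.0259,0],"spin": 0},
    {"linear": [-0.023,-0.0259,0],"spin": 0},
  ],
)

```text
t: 2.18
position: [0.4809, -0.3319, 0.4043]
orientation: [-0.0, 0.215, 0.977, 0.0]
ft_force: [0.2, -0.0, 0.8]
gripper_width: 0.0851
grip_force: 0.0
```

Emit:
play_rows(
  increments=[
    {"linear": [0,0,0.015],"spin": 0.12},
    {"linear": [0,0,0.015],"spin": 0.12},
    {"linear": [0,0,0.015],"spin": 0.12},
    {"linear": [0,0,0.015],"spin": 0.12},
    {"linear": [0,0,0.015],"spin": 0.12},
  ],
)

```text
t: 2.6
position: [0.4807, -0.3302, 0.3286]
orientation: [-0.0, 0.497, 0.868, 0.0]
ft_force: [0.1, -0.5, -0.4]
gripper_width: 0.0852
grip_force: 0.0
```

Emit:
play_rows(
  increments=[
    {"linear": [0,0,0.015],"spin": 0.12},
    {"linear": [0,0,0.01],"spin": 0.12},
    {"linear": [0,0,0],"spin": 0.03},
    {"linear": [0,0,0],"spin": 0},
    {"linear": [0,0,0],"spin": 0},
  ],
)

```text
t: 3.02
position: [0.4808, -0.3302, 0.3046]
orientation: [-0.0, 0.606, 0.795, 0.0]
ft_force: [0.2, 0.2, -0.5]
gripper_width: 0.0851
grip_force: 0.0
```

```bash
python3 - <<'E'
from h import *
go([.482,-.33,.3],15.5)
save('wrist','w1'); 
im=cv2.imread('pics/w1.png'); c=w2px('w1',[.482,-.33,.06]); print(c)
cv2.imwrite('pics/w1v.png',cv2.resize(im,None,fx=1.25,fy=1.25,interpolation=cv2.INTER_CUBIC))
E
```

```text
t 3.02 p [ 0.4808 -0.3302  0.3046] yaw_y 15.38 tool shift [-0.0001  0.0012  0.0046]
spin cw -0.0022
[320.79595391 214.09885489]
```

View pics/w1v.png

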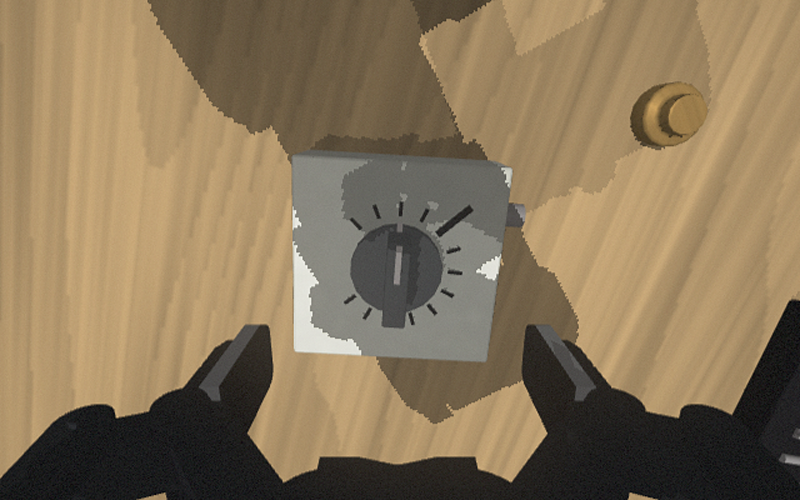

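In the wrist view (scaled by 1.25) the dial is at (397,270). The bar is vertical, with its pointer up at the third mark (401,208), and the long mark is at (438,236)–(472,208).

```bash
python3 - <<'E'
from h import *
from scipy.optimize import least_squares
f=lambda u,v,z:px2w('w1',u/1.25,v/1.25,z)[:2]
ms=np.array([f(u,v,.04) for u,v in[(355,224),(377,211),(401,208),(425,215),(454,249),(455,272),(447,293),(431,310),(411,319),(367,314),(349,300)]])
r=least_squares(lambda q:np.hypot(*(ms-q[:2]).T)-q[2],[.48,-.33,.034]).x; print('centre',r)
ang=lambda v:np.degrees(np.arctan2(v[1],v[0]))
print('mark angles',[round(ang(m-r[:2]),1) for m in ms])
i,o=f(438,236,.04),f(472,208,.04); print('long',ang(o-i),ang(i-r[:2]),ang(o-r[:2]),np.hypot(*(i-r[:2])),np.hypot(*(o-r[:2])))
a,b=f(394,327,.072),f(399.5,232,.072); print('bar',ang(b-a),np.hypot(*(b-a)),(a+b)/2)
crop('w1',260,150,380,280,5,'c2')
E
```

```text
centre [ 0.48109426 -0.33701084  0.03432206]
mark angles [np.float64(147.5), np.float64(123.1), np.float64(100.6), np.float64(77.4), np.float64(33.3), np.float64(10.0), np.float64(-13.2), np.float64(-37.2), np.float64(-59.4), np.float64(-104.7), np.float64(-127.8)]
long 56.51577240603205 53.06791687059527 54.61283636178602 0.02994016070617306 0.05422464260036571
bar 102.25448760925414 0.05096816827830138 [ 0.48058921 -0.33344515]
```

View pics/c2.png

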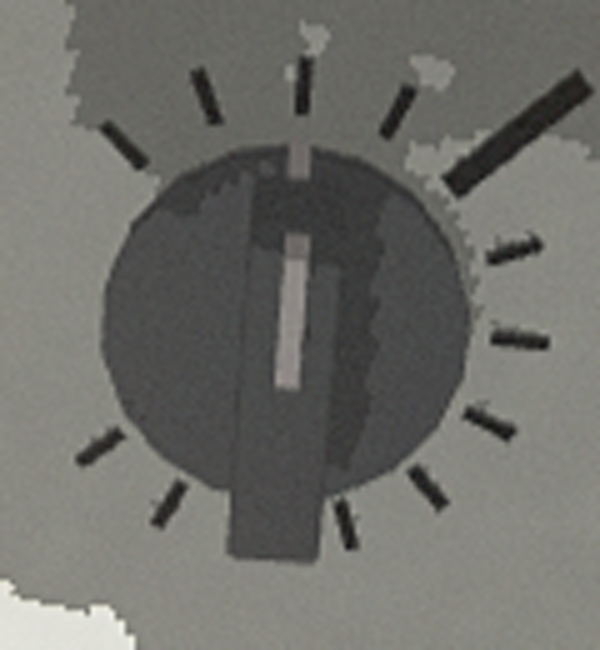

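Emit:
play_rows(
  increments=[
    {"linear": [-0.0012,-0.0003,0.0156],"spin": 0},
    {"linear": [-0.0012,-0.0003,0.0156],"spin": 0},
    {"linear": [-0.0012,-0.0003,0.0156],"spin": 0},
    {"linear": [-0.0012,-0.0003,0.0156],"spin": 0},
    {"linear": [-0.0012,-0.0003,0.0156],"spin": 0},
  ],
)

```text
t: 3.48
position: [0.4809, -0.3364, 0.2264]
orientation: [0.0, 0.606, 0.795, -0.0]
ft_force: [1.1, -0.2, -0.9]
gripper_width: 0.0853
grip_force: 0.0
```

Emit:
play_rows(
  increments=[
    {"linear": [0,0,0],"spin": 0},
    {"linear": [0,0,0],"spin": 0},
    {"linear": [0,0,0],"spin": 0},
    {"linear": [0,0,0],"spin": 0},
    {"linear": [0,0,0],"spin": 0},
  ],
  hand=0,
  force=25,
)

```text
t: 3.9
position: [0.481, -0.3364, 0.2277]
orientation: [0.001, 0.607, 0.795, -0.0]
ft_force: [0.4, -0.0, 0.8]
gripper_width: 0.0257
grip_force: 0.0
```

Emit:
play_rows(
  increments=[
    {"linear": [0,0,0],"spin": 0},
    {"linear": [0,0,0],"spin": 0},
    {"linear": [0,0,0],"spin": 0},
    {"linear": [0,0,0],"spin": 0},
    {"linear": [0,0,0],"spin": 0},
  ],
)

```text
t: 4.32
position: [0.4813, -0.3361, 0.2276]
orientation: [0.001, 0.607, 0.795, 0.0]
ft_force: [2.8, 3.9, 5.8]
gripper_width: 0.0114
grip_force: 28.7
```

Emit:
play_rows(
  increments=[
    {"linear": [0,0,0],"spin": 0.11},
    {"linear": [0,0,0],"spin": 0.11},
    {"linear": [0,0,0],"spin": 0.11},
    {"linear": [0,0,0],"spin": 0.11},
    {"linear": [0,0,0],"spin": 0.11},
  ],
)

```text
t: 4.73
position: [0.4816, -0.336, 0.2276]
orientation: [0.001, 0.801, 0.598, 0.001]
ft_force: [6.3, 4.2, 5.4]
gripper_width: 0.0117
grip_force: 28.5
```

Emit:
play_rows(
  increments=[
    {"linear": [0,0,0],"spin": 0.11},
    {"linear": [0,0,0],"spin": 0.11},
    {"linear": [0,0,0],"spin": 0.106},
    {"linear": [0,0,0],"spin": 0},
    {"linear": [0,0,0],"spin": 0},
  ],
)

```text
t: 5.15
position: [0.4817, -0.3361, 0.2276]
orientation: [0.001, 0.887, 0.462, 0.001]
ft_force: [7.4, 4.0, 5.3]
gripper_width: 0.0112
grip_force: 28.4
```

```bash
python3 - <<'E'
from h import *
go([.481,-.3365,.3],-34.8)
save('wrist','w2'); c=w2px('w2',[.481,-.337,.06]).astype(int); print(c)
u0=max(c[0]-60,0);v0=max(c[1]-70,0);print(u0,v0)
crop('w2',u0,v0,u0+120,v0+120,5,'c3')
E
```

```text
t 5.15 p [ 0.4817 -0.3361  0.2276] yaw_y -34.91 tool shift [-0.0007 -0.0001 -0.0724]
spin cw -0.002
[318 272]
258 202
```

View pics/c3.png

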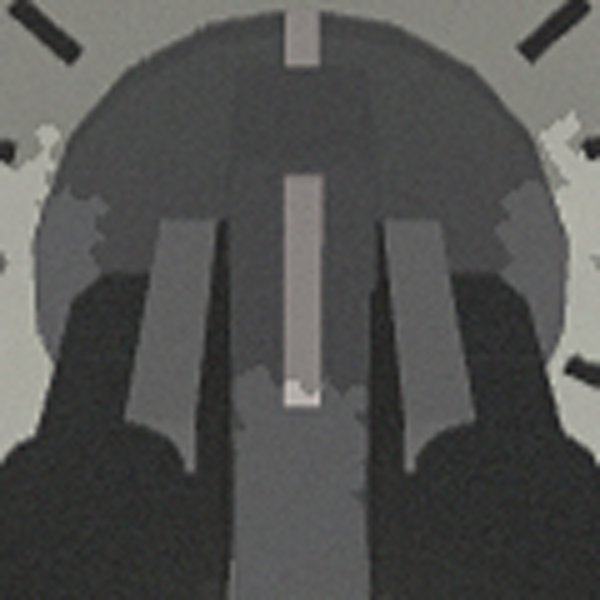

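The pads hold the bar and the pointer line points straight up the image (x≈318.4 px). The long mark lies just above the crop, so I'll measure it by code.

```bash
python3 - <<'E'
from h import *
g=cv2.imread('pics/w2.png',0).astype(int)
ang=lambda v:np.degrees(np.arctan2(v[1],v[0]))
L=[]
for v in range(140,212,4):
    r=g[v,295:342]; bg=np.median(r); d=np.clip(bg-25-r,0,None); l=np.clip(r-bg-25,0,None)
    print(v,int(bg),d.sum() and round(295+(d*np.arange(47)).sum()/d.sum(),2),(d>0).sum(),l.sum() and round(295+(l*np.arange(47)).sum()/l.sum(),2))
    if d.sum() and 4<=(d>0).sum()<=10: L.append(px2w('w2',295+(d*np.arange(47)).sum()/d.sum()+.0,v,.04)[:2])
L=np.array(L); p=np.polyfit(L[:,0],L[:,1],1); print('long line dir',np.degrees(np.arctan(p[0])))
for z,a,b in[(.072,(318.6,238),(318.6,282))]: print('pointer line',ang(px2w('w2',*a,z)[:2]-px2w('w2',*b,z)[:2]))
print(px2w('w2',318.6,282,.072), [px2w('w2',318.4,v,.048) for v in(206,213)],L[[0,-1]])
# symmetric neighbouring marks corner
E
```

```text
140 135 0.0 0 0.0
144 134 317.08 9 0.0
148 134 317.14 9 0.0
152 134 317.13 9 0.0
156 133 317.38 9 0.0
160 133 317.27 9 0.0
164 133 317.31 9 0.0
168 133 317.35 9 0.0
172 132 317.38 9 0.0
176 131 317.34 9 0.0
180 131 317.43 9 0.0
184 131 317.3 9 0.0
188 131 317.47 9 0.0
192 131 317.54 8 0.0
196 130 341.0 1 0.0
200 130 0.0 0 0.0
204 131 317.48 6 0.0
208 69 0.0 0 318.15
long line dir 55.42845690991955
pointer line 55.12115075341804
[ 0.48249069 -0.33506717  0.072     ] [array([ 0.49674004, -0.31476676,  0.048     ]), array([ 0.49481777, -0.31752345,  0.048     ])] [[ 0.51170285 -0.29235721]
 [ 0.49551061 -0.31585549]]
```

The dial stands within 0.3° of the long mark. Next I'll release it and lift.

Emit:
play_rows(
  increments=[
    {"linear": [0,0,0],"spin": 0},
    {"linear": [0,0,0],"spin": 0},
    {"linear": [0,0,0],"spin": 0},
    {"linear": [0,0,0],"spin": 0},
    {"linear": [0,0,0],"spin": 0},
  ],
  hand=1,
)

```text
t: 5.62
position: [0.4807, -0.3365, 0.2266]
orientation: [-0.0, 0.887, 0.462, -0.0]
ft_force: [0.3, 0.4, -0.2]
gripper_width: 0.0709
grip_force: 0.0
```

Emit:
play_rows(
  increments=[
    {"linear": [0,0,-0.005],"spin": 0},
    {"linear": [0,0,-0.03],"spin": 0},
    {"linear": [0,0,-0.04],"spin": 0},
    {"linear": [0,0,-0.04],"spin": 0},
    {"linear": [0,0,-0.04],"spin": 0},
  ],
)

```text
t: 6.03
position: [0.4805, -0.3361, 0.384]
orientation: [-0.0, 0.887, 0.463, -0.0]
ft_force: [0.3, -0.7, 1.1]
gripper_width: 0.0853
grip_force: 0.0
```

```bash
python3 - <<'E'
from h import *
a,b=px2w('top0',313.4,261.4,.12),px2w('top0',326,261.4,.12); print(a,b)
go(list(((a+b)/2)[:2])+[.40],2)
m=save('wrist','w3')
g=cv2.imread('pics/w3.png'); 
# dial verify numerically: pointer vs long mark columns
g=g[:,:,1].astype(int)
c=w2px('w3',[.481,-.337,.06]); print(c)
for v in range(int(c[1])-60,int(c[1])+12,4):
    r=g[v,300:340]; bg=np.median(r); d=np.clip(bg-25-r,0,None); l=np.clip(r-bg-25,0,None); n=np.arange(40)+300
    print(v,int(bg),(d>0).sum(),d.sum() and round((d*n).sum()/d.sum(),1),(l>0).sum(),l.sum() and round((l*n).sum()/l.sum(),1))
E
```

```text
[ 0.46868649 -0.01148665  0.12      ] [ 0.46828182 -0.04131308  0.12      ]
t 6.03 p [ 0.4805 -0.3361  0.384 ] yaw_y -34.9 tool shift [ 0.2471 -0.1871 -0.016 ]
spin cw -0.644
[319.52452805 183.48034058]
123 137 5 319.3 0 0.0
127 136 5 319.2 0 0.0
131 136 5 319.3 0 0.0
135 136 5 319.3 0 0.0
139 135 5 319.3 0 0.0
143 130 14 319.3 0 0.0
147 119 6 319.6 0 0.0
151 107 0 0.0 15 322.1
155 76 0 0.0 9 319.8
159 74 0 0.0 0 0.0
163 77 0 0.0 4 319.7
167 76 0 0.0 4 319.7
171 78 0 0.0 4 319.7
175 76 0 0.0 4 319.6
179 78 0 0.0 4 319.5
183 78 0 0.0 4 319.6
187 79 0 0.0 0 0.0
191 79 0 0.0 0 0.0
```

The dial stayed put, with the mark at column 319.3 and the pointer at 319.6. Next I'll move to above the square.

Emit:
play_rows(
  increments=[
    {"linear": [0.0247,-0.0187,-0.0016],"spin": 0},
    {"linear": [0.0247,-0.0187,-0.0016],"spin": 0},
    {"linear": [0.0247,-0.0187,-0.0016],"spin": 0},
    {"linear": [0.0247,-0.0187,-0.0016],"spin": 0},
    {"linear": [0.0247,-0.0187,-0.0016],"spin": 0},
  ],
)

```text
t: 6.5
position: [0.4744, -0.1802, 0.3899]
orientation: [0.0, 0.887, 0.462, 0.0]
ft_force: [0.6, -0.4, 0.2]
gripper_width: 0.0852
grip_force: 0.0
```

Emit:
play_rows(
  increments=[
    {"linear": [0.0247,-0.0187,-0.0016],"spin": 0},
    {"linear": [0.0247,-0.0187,-0.0016],"spin": 0},
    {"linear": [0.0247,-0.0187,-0.0016],"spin": 0},
    {"linear": [0.0247,-0.0187,-0.0016],"spin": 0},
    {"linear": [0.0247,-0.0187,-0.0016],"spin": 0},
  ],
)

```text
t: 6.92
position: [0.4683, -0.0253, 0.398]
orientation: [0.0, 0.887, 0.462, 0.0]
ft_force: [-0.4, 0.2, 0.3]
gripper_width: 0.0856
grip_force: 0.0
```

Emit:
play_rows(
  increments=[
    {"linear": [0,0,0],"spin": -0.12},
    {"linear": [0,0,0],"spin": -0.12},
    {"linear": [0,0,0],"spin": -0.12},
    {"linear": [0,0,0],"spin": -0.12},
    {"linear": [0,0,0],"spin": -0.12},
  ],
)

```text
t: 7.33
position: [0.4686, -0.0267, 0.3979]
orientation: [0.0, 0.708, 0.706, -0.0]
ft_force: [0.5, 0.1, -0.9]
gripper_width: 0.0855
grip_force: 0.0
```

Emit:
play_rows(
  increments=[
    {"linear": [0,0,0],"spin": -0.044},
    {"linear": [0,0,0],"spin": 0},
    {"linear": [0,0,0],"spin": 0},
    {"linear": [0,0,0],"spin": 0},
    {"linear": [0,0,0],"spin": 0},
  ],
)

```text
t: 7.75
position: [0.4688, -0.0268, 0.3978]
orientation: [0.0, 0.695, 0.719, -0.0]
ft_force: [-0.2, -0.4, 1.1]
gripper_width: 0.0852
grip_force: 0.0
```

```bash
python3 - <<'E'
from h import *
go([.4685,-.0264,.40],2)
save('wrist','w4'); c=w2px('w4',[.4685,-.0264,.12]).astype(int); print(c)
im=cv2.imread('pics/w4.png'); u0,v0=c[0]-80,max(c[1]-60,0); print(u0,v0); crop('w4',u0,v0,u0+160,v0+120,5,'c4')
E
```

```text
t 7.75 p [ 0.4688 -0.0268  0.3978] yaw_y 1.94 tool shift [ 0.0004 -0.0002 -0.0022]
spin cw -0.001
[318 198]
238 138
```

View pics/c4.png

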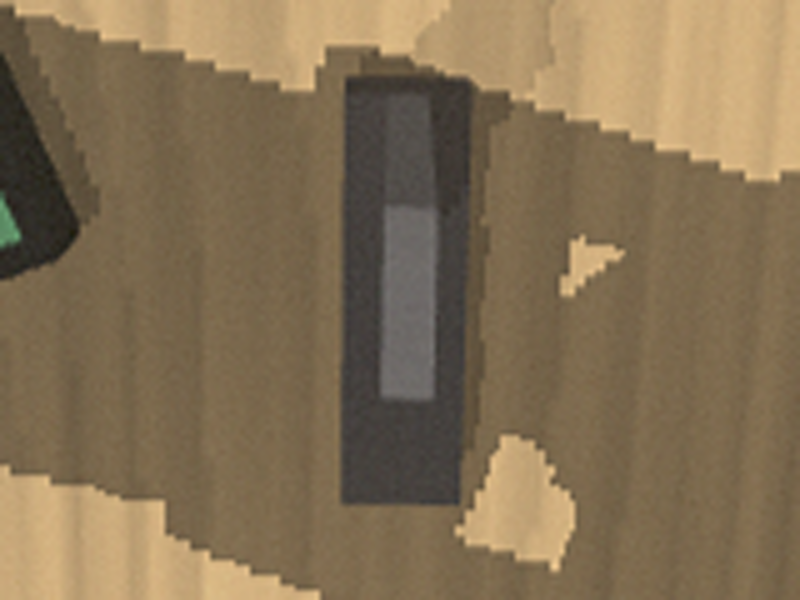

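The crop shows the bright blade top with corners (385,205), (439,207), (434,400) and (380,399), and the stock below it running down the image.

```bash
python3 - <<'E'
from h import *
f=lambda u,v,z:px2w('w4',238+u/5,138+v/5,z)[:2]
h=(f(385,205,.12)+f(439,207,.12))/2; e=(f(380,399,.12)+f(434,400,.12))/2
ang=lambda v:np.degrees(np.arctan2(v[1],v[0]))
print('blade',h,e,np.hypot(*(e-h)),ang(e-h))
print('stock sides',ang(f(342,503,.022)-f(345,90,.022)),ang(f(461,503,.022)-f(470,90,.022)),'end mid',(f(342,503,.022)+f(461,503,.022))/2,'heel mid',(f(345,90,.022)+f(470,90,.022))/2)
E
```

```text
blade [ 0.46943837 -0.01163895] [ 0.46976573 -0.04194803] 0.03031084396948304 -89.38119998789871
stock sides -89.00819181377675 -88.61236785673687 end mid [ 0.47119479 -0.1016615 ] heel mid [ 0.46931975 -0.01137399]
```

Emit:
play_rows(
  increments=[
    {"linear": [-0.0006,0.0005,0.027],"spin": 0.015},
    {"linear": [-0.0006,0.0004,0.027],"spin": 0},
    {"linear": [0,0,0.027],"spin": 0},
    {"linear": [0,0,0.027],"spin": 0},
    {"linear": [0,0,0.027],"spin": 0},
  ],
)

```text
t: 8.22
position: [0.4696, -0.0279, 0.2617]
orientation: [0.0, 0.7, 0.714, 0.0]
ft_force: [1.1, -0.1, -0.1]
gripper_width: 0.0855
grip_force: 0.0
```

Emit:
play_rows(
  increments=[
    {"linear": [0,0,0],"spin": 0},
    {"linear": [0,0,0],"spin": 0},
    {"linear": [0,0,0],"spin": 0},
    {"linear": [0,0,0],"spin": 0},
    {"linear": [0,0,0],"spin": 0},
  ],
  hand=0,
  force=80,
)

```text
t: 8.63
position: [0.47, -0.028, 0.2641]
orientation: [0.001, 0.7, 0.714, 0.001]
ft_force: [-0.4, 0.8, 0.4]
gripper_width: 0.0255
grip_force: 0.0
```

Emit:
play_rows(
  increments=[
    {"linear": [0,0,0],"spin": 0},
    {"linear": [0,0,0],"spin": 0},
    {"linear": [0,0,0],"spin": 0},
    {"linear": [0,0,0],"spin": 0},
    {"linear": [0,0,0],"spin": 0},
  ],
)

```text
t: 9.05
position: [0.4699, -0.028, 0.2638]
orientation: [0.001, 0.7, 0.714, 0.001]
ft_force: [-0.9, 0.4, 6.2]
gripper_width: 0.0066
grip_force: 79.4
```

Emit:
play_rows(
  increments=[
    {"linear": [0,0,-0.02],"spin": 0},
    {"linear": [0,0,-0.02],"spin": 0},
    {"linear": [0,0,-0.03],"spin": 0},
    {"linear": [0,0,-0.03],"spin": 0},
    {"linear": [0,0,-0.03],"spin": 0},
  ],
)

```text
t: 9.47
position: [0.4693, -0.0278, 0.394]
orientation: [-0.001, 0.7, 0.714, -0.0]
ft_force: [0.9, 0.8, -3.5]
gripper_width: 0.0066
grip_force: 78.8
```

```bash
python3 - <<'E'
from h import *
f=lambda u,v,z:px2w('top0',178+u/4-100,172+v/4,z)[:2]
ang=lambda v:np.degrees(np.arctan2(v[1],v[0]))
P=[f(505,22,.02),f(795,98,.02),f(718,360,.02),f(425,280,.02)]
print('plate corners',np.array(P).round(4),[round(ang(P[(i+1)%4]-P[i]),1) for i in range(4)],'centre',np.mean(P,0))
# block top corners z=.1, front edge
a,b=f(537,130,.1),f(516,224,.1)
print('front top edge',a,b,'mid',(a+b)/2,ang(a-b),np.hypot(*(a-b)))
print(manip.sense()['position'],manip.sense()['ft_force'],manip.sense()['gripper_width'])
E
```

```text
plate corners [[0.693  0.2797]
 [0.6388 0.0857]
 [0.4676 0.1359]
 [0.5221 0.3285]] [np.float64(-105.6), np.float64(163.6), np.float64(74.2), np.float64(-15.9)] centre [0.58039758 0.20745827]
front top edge [0.61033918 0.23632586] [0.55266883 0.24807035] mid [0.581504   0.24219811] -11.510804439433564 0.05885407882720249
[ 0.46926472 -0.02778604  0.39397524] [ 0.88275371  0.75403443 -3.46558576] 0.006571229707078745
```

Emit:
play_rows(
  increments=[
    {"linear": [0.02,0.01,-0.0026],"spin": 0},
    {"linear": [0.02,0.01,-0.0026],"spin": 0},
    {"linear": [0.02,0.01,-0.0026],"spin": 0},
    {"linear": [0.02,0.01,-0.0026],"spin": 0},
    {"linear": [0.02,0.01,-0.0026],"spin": 0},
  ],
)

```text
t: 9.88
position: [0.5178, 0.0741, 0.4056]
orientation: [-0.0, 0.7, 0.714, -0.0]
ft_force: [0.2, -0.0, -4.7]
gripper_width: 0.0068
grip_force: 78.8
```

Emit:
play_rows(
  increments=[
    {"linear": [0.02,0.01,-0.0026],"spin": 0},
    {"linear": [0.02,0.01,-0.0026],"spin": 0},
    {"linear": [0.02,0.01,-0.0026],"spin": 0},
    {"linear": [0.02,0.01,-0.0026],"spin": 0},
    {"linear": [0.02,0.01,-0.0026],"spin": 0},
  ],
)

```text
t: 10.3
position: [0.5659, 0.1751, 0.4184]
orientation: [-0.001, 0.7, 0.714, -0.001]
ft_force: [-0.1, -0.6, -4.0]
gripper_width: 0.0069
grip_force: 78.8
```

Emit:
play_rows(
  increments=[
    {"linear": [0,0,0],"spin": 0.1},
    {"linear": [0,0,0],"spin": 0.1},
    {"linear": [0,0,0],"spin": 0.095},
    {"linear": [0,0,0],"spin": 0},
    {"linear": [0,0,0],"spin": 0},
  ],
)

```text
t: 10.72
position: [0.5656, 0.174, 0.4184]
orientation: [-0.0, 0.797, 0.605, -0.0]
ft_force: [-0.2, -0.5, -3.6]
gripper_width: 0.0067
grip_force: 78.9
```

```bash
python3 - <<'E'
from h import *
go([.567,.173,.42],-15.8)
save('wrist','w5'); crop('w5',0,0,640,400,1.25,'w5v'); print(w2px('w5',[.5815,.2422,.1]),w2px('w5',[.586,.241,.02]))
E
```

```text
t 10.72 p [0.5656 0.174  0.4184] yaw_y -15.59 tool shift [-0.0006  0.0016 -0.0016]
spin cw 0.0036
[315.24505896 100.27648921] [320.32160987  98.91246368]
```

View pics/w5v.png

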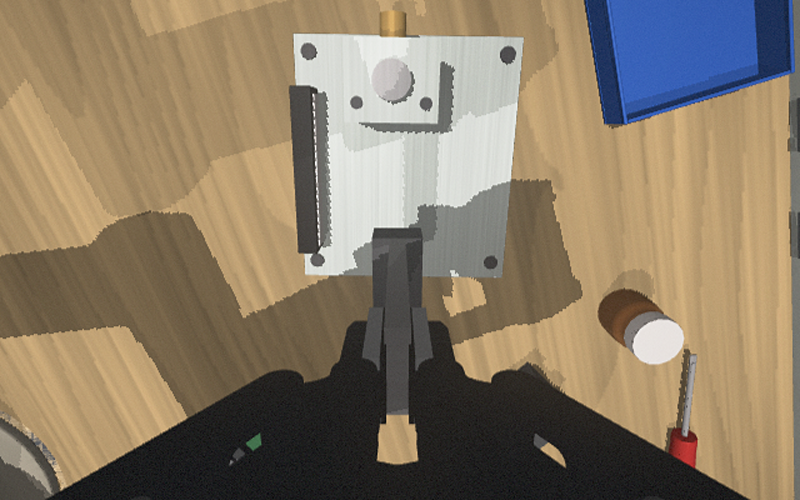

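The block top with its stub is at (392,80) in the 1.25× view, with its front edge at about y=123. The square is held straight, its heel at (397,232). One closer crop will give the face edge.

```bash
python3 - <<'E'
from h import *
crop('w5',230,20,420,235,2.75,'c5a'); im=cv2.imread('pics/w5.png')
s=5
A=cv2.resize(im[40:130,240:400],None,fx=s,fy=s,interpolation=cv2.INTER_CUBIC) #800x450
B=cv2.resize(im[175:205,240:400],None,fx=s,fy=s,interpolation=cv2.INTER_CUBIC)
cv2.imwrite('pics/c5.png',np.vstack([A,B]))
E
```

```text
(no output)
```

View pics/c5.png

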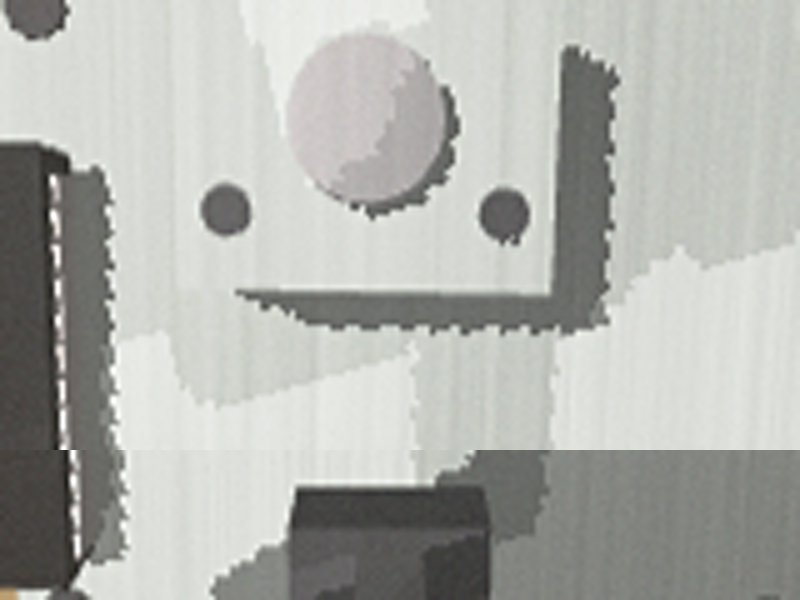

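```bash
python3 - <<'E'
from h import *
f=lambda u,v,z:px2w('w5',240+u/5,40+v/5,z)[:2]
g=lambda u,y,z:px2w('w5',240+u/5,175+(y-450)/5,z)[:2]
ang=lambda v:np.degrees(np.arctan2(v[1],v[0]))
L,Rr=f(177,291.3,.1),f(553,294.5,.1); print('front',L,Rr,(L+Rr)/2,'len',np.hypot(*(L-Rr)),'yaw y',ang(Rr-L))
print('side edge yaw',ang(f(553,294,.1)-f(562,50,.1)))
hm=(f(226,210,.1)+f(504,214,.1))/2; st=f(366,118,.11); print('holes mid',hm,'stub',st, 'hole yaw',ang(f(504,214,.1)-f(226,210,.1)))
# plate edges from 1.25 view
F=lambda u,v:px2w('w5',u/1.25,v/1.25,.02)[:2]
print('plate yaw', ang(F(502,277)-F(522,38)), ang(F(522,38)-F(294,34)), ang(F(502,277)-F(306,273)), ang(F(306,273)-F(294,34)))
a,b=g(290,529,.1774),g(491,529,.1774); c,d=g(298,487,.1554),g(484,488,.1554)
p,M,s=pose(); print('heel top',(a+b)/2,ang(b-a),np.hypot(*(a-b)),'heel bottom',(c+d)/2,ang(d-c),np.hypot(*(c-d)),p,'yaw',np.degrees(np.arctan2(M[1,1],M[0,1])))
yaw=np.radians(-15.6); X=np.array([np.sin(yaw),-np.cos(yaw)]);Y=np.array([np.cos(yaw),np.sin(yaw)])
for n,h in(('t',(a+b)/2),('b',(c+d)/2)): dv=(L+Rr)/2-h; print(n,'heel->front along X',dv@X,'Y',dv@Y, 'tcp->heel',(h-p[:2])@X,(h-p[:2])@Y)
for q in(hm,st): print((q-(L+Rr)/2)@X,(q-(L+Rr)/2)@Y)
E
```

```text
front [0.55117865 0.25228428] [0.6090765  0.23559447] [0.58012757 0.24393938] len 0.060255377161583475 yaw y -16.080310967163584
side edge yaw -106.19701328824395
holes mid [0.58347677 0.25574839] stub [0.58730761 0.26824827] hole yaw -16.39418124173434
plate yaw -105.9927681501194 -16.529236773918942 -16.8482320910626 -106.46770990175763
heel top [0.56916766 0.18978243] -15.60535402929975 0.02544641525066502 heel bottom [0.56921857 0.18961078] -15.923383171045124 0.025829505534214738 [0.56561874 0.17394101 0.4185142 ] yaw -15.590873557695796
t heel->front along X -0.055109276214216026 Y -0.00400769616925112 tcp->heel -0.016212240138323914 -0.0008418911066417011
b heel->front along X -0.055260915340798036 Y -0.004102894723621154 tcp->heel -0.01606060101174191 -0.0007466925522716674
-0.012274671030620018 5.014656007757811e-05
-0.025344274327170253 0.00037839870185722973
```

Emit:
play_rows(
  increments=[
    {"linear": [0.015,-0.002,0.01],"spin": 0.01},
    {"linear": [0.015,-0.002,0.02],"spin": 0},
    {"linear": [0.013,0,0.025],"spin": 0},
    {"linear": [0,0,0.03],"spin": 0},
    {"linear": [0,0,0.03],"spin": 0},
  ],
)

```text
t: 11.18
position: [0.5736, 0.217, 0.3027]
orientation: [0.0, 0.799, 0.601, 0.0]
ft_force: [2.0, 0.2, -4.2]
gripper_width: 0.0068
grip_force: 78.9
```

Emit:
play_rows(
  increments=[
    {"linear": [0,0,0.01],"spin": 0},
    {"linear": [0,0,0],"spin": 0},
    {"linear": [0,0,0],"spin": 0},
    {"linear": [0,0,0],"spin": 0},
    {"linear": [0,0,0],"spin": 0},
  ],
)

```text
t: 11.6
position: [0.5741, 0.2163, 0.2958]
orientation: [0.001, 0.8, 0.6, 0.002]
ft_force: [-0.2, 0.3, -3.7]
gripper_width: 0.0069
grip_force: 78.9
```

```bash
python3 - <<'E'
from h import *
go([.58+.0161*np.sin(np.radians(-16.2)),.2439-.0161*np.cos(np.radians(-16.2)),.2838],-16.2)
save('scene','s2'); save('wrist','w6')
a=cv2.imread('pics/s2.png'); 
A=cv2.resize(a[150:270,360:500],None,fx=4,fy=4,interpolation=cv2.INTER_CUBIC) 
cv2.imwrite('pics/s2c.png',A)
E
```

```text
t 11.6 p [0.5741 0.2163 0.2958] yaw_y -16.32 tool shift [ 0.012  -0.0021  0.012 ]
spin cw -0.0021
```

Emit:
play_rows(
  increments=[
    {"linear": [0,-0.001,0.004],"spin": 0},
    {"linear": [0,0,0.003],"spin": 0},
    {"linear": [0,0,0.002],"spin": 0},
    {"linear": [0,0,0.001],"spin": 0},
    {"linear": [0,0,0],"spin": 0},
  ],
)

```text
t: 12.12
position: [0.5729, 0.2167, 0.2839]
orientation: [-0.0, 0.8, 0.6, 0.0]
ft_force: [-1.2, 0.1, -2.4]
gripper_width: 0.0066
grip_force: 79.3
```

Emit:
play_rows(
  increments=[
    {"linear": [0,0,0.0005],"spin": 0},
    {"linear": [0,0,0.0005],"spin": 0},
    {"linear": [0,0,0],"spin": 0},
    {"linear": [0,0,0],"spin": 0},
    {"linear": [0,0,0],"spin": 0},
  ],
)

```text
t: 12.53
position: [0.5728, 0.2167, 0.2838]
orientation: [0.0, 0.8, 0.6, 0.001]
ft_force: [-2.7, 0.5, 5.3]
gripper_width: 0.0065
grip_force: 80.6
```

The stock has landed on the plate. Now I'll slide it toward the face.

Emit:
play_rows(
  increments=[
    {"linear": [0.002,0,0],"spin": 0},
    {"linear": [0.002,0,0],"spin": 0},
    {"linear": [0.002,0,0],"spin": 0},
    {"linear": [0.001,0,0],"spin": 0},
    {"linear": [0,0,0],"spin": 0},
  ],
)

```text
t: 12.95
position: [0.575, 0.223, 0.2838]
orientation: [0.001, 0.8, 0.6, 0.0]
ft_force: [-2.1, -5.0, 7.4]
gripper_width: 0.0066
grip_force: 80.8
```

Emit:
play_rows(
  increments=[
    {"linear": [0.001,0,0],"spin": 0},
    {"linear": [0.001,0,0],"spin": 0},
    {"linear": [0.0005,0,0],"spin": 0},
    {"linear": [0,0,0],"spin": 0},
    {"linear": [0,0,0],"spin": 0},
  ],
)

```text
t: 13.37
position: [0.5757, 0.2251, 0.2839]
orientation: [0.001, 0.8, 0.6, -0.0]
ft_force: [-2.2, -5.8, 7.2]
gripper_width: 0.0066
grip_force: 80.7
```

```bash
python3 - <<'E'
from h import *
go([.58+.0161*np.sin(np.radians(-16.2)),.2439-.0161*np.cos(np.radians(-16.2)),.2838],-16.2)
p,M,s=pose(); print(M.round(4).tolist(),'f tool',(M.T@s['ft_force']).round(1),(M.T@s['wrist_torque']).round(2))
save('wrist','w7'); crop('w7',220,40,420,190,4,'c7')
E
```

```text
t 13.37 p [0.5757 0.2251 0.2839] yaw_y -16.33 tool shift [ 0.0031 -0.0011  0.0001]
spin cw -0.0023
[[0.2812, 0.9597, 0.0016], [0.9597, -0.2812, -0.0022], [-0.0017, 0.0021, -1.0]] f tool [-6.2 -0.4 -7.2] [ 0.14 -1.39 -0.06]
```

View pics/c7.png

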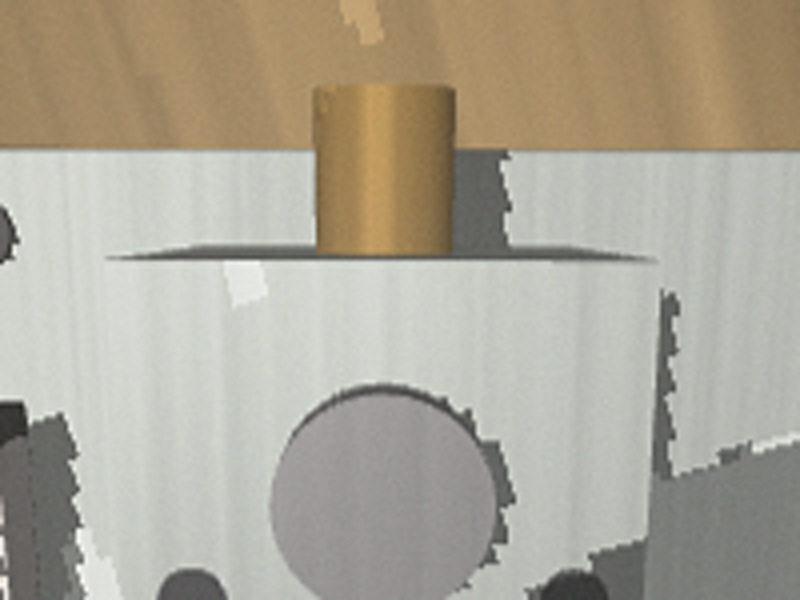

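The crop shows the block from close above. The stub is at about (384,500) and the back edge runs (107,257)–(657,259), nearly level, so the yaw is well matched. Now I'll compute the lateral offset.

```bash
python3 - <<'E'
from h import *
f=lambda u,v,z:px2w('w7',220+u/4,40+v/4,z)
ang=lambda v:np.degrees(np.arctan2(v[1],v[0]))
p,M,s=pose()
a,b=f(107,257,.1),f(657,259,.1)
print('back edge yaw',ang((b-a)[:2]),'right side yaw',ang((f(647,590,.1)-f(660,290,.1))[:2]))
for n,q in(('stub',f(384,500,.11)),('back mid',(a+b)/2),('pipe',f(385,90,.06)),('holes',(f(192,596,.1)+f(575,598,.1))/2)): print(n,(M.T@(q-p)).round(4))
g=cv2.cvtColor(cv2.imread('pics/w7.png'),cv2.COLOR_BGR2GRAY).astype(int)
c=w2px('w7',list((p+M@[.0,-.0008,0])[:2])+[.14]); print('expected blade top px',c)
for v in range(220,340,15): print(v,g[v,285:350:2].tolist())
E
```

```text
back edge yaw -16.555885095819658 right side yaw -105.59221245886519
stub [ 0.0462 -0.0016  0.1738]
back mid [ 0.0705 -0.0018  0.1838]
pipe [ 0.0905 -0.0016  0.2237]
holes [ 0.0329 -0.0017  0.1838]
expected blade top px [317.30443929 301.01316307]
220 [218, 221, 130, 123, 126, 129, 130, 68, 69, 70, 65, 65, 69, 80, 79, 82, 75, 74, 79, 75, 80, 54, 65, 68, 62, 64, 69, 128, 122, 125, 126, 125, 124]
235 [125, 126, 128, 125, 123, 126, 130, 63, 62, 68, 61, 62, 76, 72, 77, 73, 74, 74, 74, 73, 72, 65, 58, 61, 60, 62, 80, 93, 123, 124, 124, 124, 127]
250 [123, 126, 125, 126, 124, 80, 78, 77, 82, 84, 83, 42, 72, 70, 74, 74, 70, 67, 70, 72, 72, 76, 53, 78, 76, 78, 82, 78, 100, 123, 125, 123, 127]
265 [42, 45, 45, 36, 79, 76, 74, 78, 74, 79, 50, 77, 74, 76, 75, 75, 75, 76, 75, 74, 77, 74, 38, 77, 77, 72, 76, 80, 75, 55, 36, 44, 43]
280 [42, 42, 32, 79, 77, 77, 79, 77, 80, 80, 35, 26, 78, 76, 77, 72, 77, 73, 73, 75, 76, 35, 29, 44, 75, 74, 75, 75, 75, 70, 68, 35, 38]
295 [30, 36, 37, 31, 38, 32, 36, 30, 48, 72, 31, 35, 79, 75, 77, 74, 75, 72, 72, 77, 76, 27, 28, 32, 85, 41, 31, 34, 32, 38, 32, 37, 34]
310 [31, 33, 34, 31, 26, 35, 36, 29, 26, 31, 34, 30, 61, 75, 74, 76, 70, 72, 71, 74, 75, 30, 34, 35, 32, 36, 34, 30, 32, 36, 39, 35, 33]
325 [28, 37, 27, 31, 31, 26, 32, 33, 32, 41, 30, 27, 60, 77, 73, 78, 73, 75, 68, 72, 78, 34, 37, 37, 34, 29, 20, 29, 33, 29, 30, 35, 34]
```

Emit:
play_rows(
  increments=[
    {"linear": [0.0005,-0.0005,0],"spin": 0},
    {"linear": [0.0005,-0.0005,0],"spin": 0},
    {"linear": [0.0005,0,0],"spin": 0},
    {"linear": [0.0005,0,0],"spin": 0},
    {"linear": [0,0,0],"spin": 0},
  ],
)

```text
t: 13.83
position: [0.5756, 0.2273, 0.2839]
orientation: [0.002, 0.8, 0.599, 0.0]
ft_force: [-0.9, -5.8, 5.2]
gripper_width: 0.0068
grip_force: 80.6
```

Emit:
play_rows(
  increments=[
    {"linear": [0.0005,0,0],"spin": 0},
    {"linear": [0.0005,0,0],"spin": 0},
    {"linear": [0.0005,0,0],"spin": 0},
    {"linear": [0,0,0],"spin": 0},
    {"linear": [0,0,0],"spin": 0},
  ],
)

```text
t: 14.25
position: [0.5759, 0.2286, 0.2839]
orientation: [0.002, 0.8, 0.599, 0.0]
ft_force: [-1.9, -6.1, 7.5]
gripper_width: 0.0071
grip_force: 80.6
```

Emit:
play_rows(
  increments=[
    {"linear": [0.0005,0,0],"spin": 0},
    {"linear": [0.0005,0,0],"spin": 0},
    {"linear": [0.0005,0,0],"spin": 0},
    {"linear": [0,0,0],"spin": 0},
    {"linear": [0,0,0],"spin": 0},
  ],
)

```text
t: 14.67
position: [0.5763, 0.2297, 0.2838]
orientation: [0.002, 0.8, 0.599, -0.0]
ft_force: [-2.3, -9.8, 6.4]
gripper_width: 0.007
grip_force: 80.7
```

Emit:
play_rows(
  increments=[
    {"linear": [0.0005,0,0],"spin": 0},
    {"linear": [0.0005,0,0],"spin": 0},
    {"linear": [0,0,0],"spin": 0},
    {"linear": [0,0,0],"spin": 0},
    {"linear": [0,0,0],"spin": 0},
  ],
)

```text
t: 15.08
position: [0.5764, 0.23, 0.2838]
orientation: [0.002, 0.801, 0.599, -0.001]
ft_force: [-4.6, -14.3, 8.3]
gripper_width: 0.0067
grip_force: 81.0
```

```bash
python3 - <<'E'
from h import *
p,M,s=pose(); print(p.round(5),M.round(4).tolist(),'f tool',(M.T@s['ft_force']).round(1),(M.T@s['wrist_torque']).round(2),np.degrees(np.arctan2(M[1,1],M[0,1])))
E
```

```text
[0.57644 0.23003 0.28383] [[0.2818, 0.9595, 0.0005], [0.9595, -0.2818, -0.005], [-0.0046, 0.0019, -1.0]] f tool [-15.1  -0.4  -8.2] [ 0.   -2.44 -0.01] -16.367575984389024
```

Both faces are starting to touch, at about 9 N of x force above friction. The tips lag by 0.27°, so I'll relieve the drag by unloading slightly, then press down more firmly.

Emit:
play_rows(
  increments=[
    {"linear": [0,0,-0.0005],"spin": 0},
    {"linear": [0,0,-0.0004],"spin": 0},
    {"linear": [0,0,0],"spin": 0},
    {"linear": [0,0,0],"spin": 0},
    {"linear": [0,0,0],"spin": 0},
  ],
)

```text
t: 15.5
position: [0.5765, 0.23, 0.2839]
orientation: [0.002, 0.801, 0.599, -0.002]
ft_force: [-1.9, -13.8, 2.7]
gripper_width: 0.0068
grip_force: 79.9
```

```bash
cat > st.py <<'E'
from h import *
p,M,s=pose(); print(round(s['t'],2),p.round(5),'z axis in block frame',(M[:,2]@np.c_[M[:,0]*[1,1,0],M[:,1]*[1,1,0]]).round(4),'zax',M[:,2].round(4),'f tool',(M.T@s['ft_force']).round(1),(M.T@s['wrist_torque']).round(2),np.degrees(np.arctan2(M[1,1],M[0,1])).round(2))
E
python3 st.py
```

```text
15.5 [0.57652 0.23002 0.28389] z axis in block frame [-0.0048  0.0012] zax [-2.0e-04 -4.9e-03 -1.0e+00] f tool [-13.8   2.   -2.6] [-0.36 -2.22 -0.02] -16.38
```

Emit:
play_rows(
  increments=[
    {"linear": [0,0,0.001],"spin": 0},
    {"linear": [0,0,0.001],"spin": 0},
    {"linear": [0,0,0.0008],"spin": 0},
    {"linear": [0,0,0],"spin": 0},
    {"linear": [0,0,0],"spin": 0},
  ],
)

```text
t: 15.92
position: [0.5763, 0.23, 0.2838]
orientation: [0.003, 0.801, 0.599, -0.001]
ft_force: [-9.1, -16.0, 20.5]
gripper_width: 0.0067
grip_force: 83.1
```

```bash
python3 st.py
```

```text
15.92 [0.57626 0.23001 0.28377] z axis in block frame [-0.004   0.0034] zax [ 0.0021 -0.0048 -1.    ] f tool [-18.   -4.2 -20.4] [ 0.71 -2.9  -0.02] -16.36
```

The forces suggest the square is leaning slightly on the heel and the block's top edge. I'll unload it so the tool stands upright, make light contact with the face, then press down.

Emit:
play_rows(
  increments=[
    {"linear": [-0.0015,0,-0.0015],"spin": 0},
    {"linear": [0,0,-0.0015],"spin": 0},
    {"linear": [0,0,0],"spin": 0},
    {"linear": [0,0,0],"spin": 0},
    {"linear": [0,0,0],"spin": 0},
  ],
)

```text
t: 16.33
position: [0.5761, 0.2295, 0.2839]
orientation: [0.001, 0.8, 0.599, -0.001]
ft_force: [-1.3, -7.4, 1.1]
gripper_width: 0.0067
grip_force: 79.6
```

```bash
python3 st.py
```

```text
16.33 [0.57606 0.22954 0.28386] z axis in block frame [-0.0023  0.0008] zax [ 1.0e-04 -2.4e-03 -1.0e+00] f tool [-7.4  0.9 -1.1] [-0.29 -1.15  0.04] -16.35
```

Emit:
play_rows(
  increments=[
    {"linear": [-0.0008,0,-0.0006],"spin": 0},
    {"linear": [0,0,0],"spin": 0},
    {"linear": [0,0,0],"spin": 0},
    {"linear": [0,0,0],"spin": 0},
    {"linear": [0,0,0],"spin": 0},
  ],
)

```text
t: 16.75
position: [0.5757, 0.2294, 0.2841]
orientation: [0.0, 0.8, 0.599, -0.0]
ft_force: [0.6, -5.2, -3.9]
gripper_width: 0.0064
grip_force: 79.0
```

```bash
python3 st.py
```

```text
16.75 [0.57572 0.22937 0.2841 ] z axis in block frame [-0.001 -0.   ] zax [-3.e-04 -1.e-03 -1.e+00] f tool [-4.8  2.   3.9] [-0.4  -0.81  0.04] -16.33
```

Emit:
play_rows(
  increments=[
    {"linear": [0,0,0.001],"spin": 0},
    {"linear": [0,0,0.001],"spin": 0},
    {"linear": [0,0,0.001],"spin": 0},
    {"linear": [0,0,0.0005],"spin": 0},
    {"linear": [0,0,0],"spin": 0},
  ],
)

```text
t: 17.17
position: [0.5754, 0.2293, 0.2838]
orientation: [0.001, 0.8, 0.6, 0.001]
ft_force: [-6.1, -7.6, 17.4]
gripper_width: 0.0069
grip_force: 82.4
```

```bash
python3 st.py
```

```text
17.17 [0.57542 0.22931 0.28377] z axis in block frame [-0.0002  0.0026] zax [ 2.5e-03 -9.0e-04 -1.0e+00] f tool [ -9.   -3.7 -17.4] [ 0.83 -1.68  0.02] -16.32
```

Emit:
play_rows(
  increments=[
    {"linear": [0.0003,0,0.0007],"spin": 0},
    {"linear": [0,0,0],"spin": 0},
    {"linear": [0,0,0],"spin": 0},
    {"linear": [0,0,0],"spin": 0},
    {"linear": [0,0,0],"spin": 0},
  ],
)

```text
t: 17.58
position: [0.5754, 0.2294, 0.2838]
orientation: [0.001, 0.8, 0.6, 0.001]
ft_force: [-9.0, -10.6, 21.4]
gripper_width: 0.0068
grip_force: 83.2
```

```bash
python3 st.py; python3 - <<'E'
from h import *
f0=px2w('w5',0,0,.1)
save('wrist','w8')
# lateral: blade centre row 310 vs back-edge ends of block
g=cv2.cvtColor(cv2.imread('pics/w8.png'),cv2.COLOR_BGR2GRAY).astype(int)
g7=cv2.cvtColor(cv2.imread('pics/w7.png'),cv2.COLOR_BGR2GRAY)
# track stub patch from w7 into w8
t=g7[130:178,280:352]; r=cv2.matchTemplate(g.astype(np.uint8),t,cv2.TM_CCOEFF_NORMED); _,s,_,l=cv2.minMaxLoc(r); print('score',s,'shift',l[0]-280,l[1]-130)
p,M,_=pose(); q=px2w('w8',316+l[0]-280,165+l[1]-130,.11); print('stub in tool',(M.T@(q-p)).round(4))
row=g[310,300:340]; idx=np.where(row>55)[0]+300; print(idx.min(),idx.max())
n,_=(M.T@(px2w('w8',(idx.min()+idx.max())/2,310,.14)-p))[:2][::-1]; print('blade tool y',n)
E
```

```text
17.58 [0.57539 0.22943 0.28375] z axis in block frame [-0.0005  0.003 ] zax [ 0.0028 -0.0013 -1.    ] f tool [-12.7  -5.6 -21.4] [ 1.16 -2.03  0.02] -16.32
score 0.9744484424591064 shift 3 10
stub in tool [ 0.0419 -0.0003  0.1737]
309 326
blade tool y -0.0010013702051916205
```

```bash
python3 -c "
from station import manip
print(manip.hand_in())"
```

```text
the job is handed in; nothing more can be done
None
```

I handed the job in at about 17.6 s, with the dial within about 0.3° of the long mark and the square still held in the corner, its stock flat on the plate and its back edge against the block's face, about 0.7 mm off the middle; the interface gave no verdict, and I judged contact from forces and pose, not from a close-up of the closed corner.

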